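# Lock the sieve clamp and pull-test the pin

### The job

Take the red-handled locking pin out of its grey stand and press it straight down into the empty socket on the sieve shaker's clamp bar until it snaps in and its flange sits flat on the collar, pressing with less than 35 N. Then prove it holds: pull it straight up, past its free play, with slowly rising force until the sprung collar just lifts, which is at about 15 N, hold that for half a second, never reach 19 N. Ease off, leave the pin fully home and upright with its flange on the collar, let go, and do not disturb the jar, the brush or the cup.

Things in the scene. Friction and masses are not known exactly. Their poses are not given: they have to be found in the camera images.
- pin_grip (a point): Centre of the loose locking pin's red grip, 27 mm above the underside of its flange. The pin is upright, z up along it. Grip: upright cylinder 24 mm across, 46 mm tall (4 to 50 mm above the flange underside). Below it is a dark flange 30 mm across, 4 mm thick. Mass about 60 g. At the start the pin stands in the stand, its flange resting on the stand's top.
- pin_flange (a point): Centre of the underside of the pin's flange, z up along the pin; this must come to rest on the collar. Once snapped in, the pin cannot come out but has free vertical play: the shoulder of its head meets the jaws only after rising 1 to 9 mm, a different amount each time that cannot be seen. A pull on the jaws is felt only then; after it, lower the pin onto the collar again.
- pin: The whole loose pin; origin as pin_flange. Below the flange: a neck 10 mm across and 20 mm long, then a head 16 mm across from 20 to 26 mm below the flange underside, tapering to an 8 mm tip at 38 mm below it. The head's upper shoulder is square.
- stand: Grey fixed pin stand, 60 x 60 mm, 45 mm high, with a 21 mm hole in the middle in which the pin stands; origin at the centre of its underside.
- socket (a point): Centre of the mouth of the empty socket, on its collar's top face, z up. x is across the blue clamp bar; +y runs along the bar to the black-handled pin built in at its other end, 250 mm away. Collar: bare metal block 46 x 46 mm, 42 mm tall, with a 20 mm hole right through. Hidden in it two sprung jaws slide along x (yellow caps reach 29 mm out). The pin's head spreads them with 6 to 15 N.
- shaker: Fixed white sieve shaker, base 260 x 290 mm, origin at its underside's centre. Round sieves 200 mm across, above them a blue clamp bar along its y axis, top at 176 mm. The empty socket is at the bar's -y end, 125 mm from the centre, its collar's top 218 mm above the bench. A black knob 40 mm across, top at 190 mm, is at the bar's middle.
- jar: Bystander: amber sample jar, 60 mm across, 85 mm tall, origin at the centre of its underside.
- brush: Bystander: flat sieve brush with an orange-brown handle and a dark head, lying on the bench, origin under its middle.
- cup: Bystander: steel cup, 60 mm across, 60 mm tall, origin at the centre of its underside.
- collar (a joint): Lift of the sprung collar off its seat, in m, 0 when down. It stays down until the pull on the pin is about 10 N, then lifts 1 mm for every further 6 N (0.8 mm at 15 N, 1.5 mm at 19 N; hard stop at 4 mm). Downward it is rigid.
Mind the look-alikes: they are no part of the job. There is more than one size of the pin; the job needs the smaller.

How it is judged:
By the outcome, as a careful person would: the job done as asked, in the order asked, and still so for the second after the job is handed in, with the robot touching nothing.
It also fails if it takes over 72 s, if anything falls off the work surface, if the arm or the gripper's body presses on something with over 40 N, if the wrist force passes 120 N, or if a joint passes its speed limit or range.

### The arm

A 6-joint arm with a two-finger parallel gripper is mounted at the origin on the work surface. World frame = base frame: x ahead of the robot, y to its left, z up, the work surface at z = 0. Lengths are in m, angles in degrees, forces in N, time in s.
With the tool pointing down it reaches from about 0.3 to 0.75 m from the base axis. Payload 8.5 kg.
Tool frame: the origin (TCP) lies at the very end of the fingers, on their centre line; the grasp point (between the pads) lies 19 mm behind it (grip_depth is the distance from the TCP to the grasp point, in m); z points along the fingers, y is the direction in which the jaws open and shut (so a half turn about z gives the same grasp; the last joint's range is limited). The gripper opens to 85 mm and grips with 20 to 120 N. Pads are 22 mm wide; open, the fingers measure 114 mm over their backs; the gripper's body (76 mm by 85 mm) begins 54 mm behind the grasp point. The pads swing forward as they close: fully open they stand 13 mm farther back than shut.
Start: joints at [55.159, 21.807, 74.336, -0, 83.858, -12.336], TCP at [0.211, 0.508, 0.231] pointing down, gripper open.
Joint ranges: [-178.18, 178.18], [-50.72, 133.34], [12.68, 142.11], [-81.47, 261.47], [9.98, 163.14], [-165.26, 165.26]. Speed limits (degrees/s): [136.94, 136.94, 180, 180, 180, 180].

### API

Orientations are given as a 3x3 rotation matrix whose columns are the frame's x, y, z axes.
In Python, from rig import observe, get_image, close_job, silhouettes, grip_depth gives the robot as it stands. The module is installed in compiled form; this text tells all that it offers.
- The arm moves only by the shell command python3 -m crank 'ROWS' [FORCE]. ROWS is a JSON object of lists of equal length, an entry for each row: "slide": the shift along the tool's x, y, z in m, a list of three; "roll": the turn about the tool's z in rad; "grip": the finger opening in m, from 0 to 0.0854. A call has exactly 8 rows; each row is the pose to reach, as a shift and turn from the pose commanded when the call began, along the tool's axes at that moment; what a row does not reach only later rows make up. A row lasts 1/10 s, in which the tool goes at most 50 mm and 8.59 degrees, less where a joint would pass 70% of its speed; a pose out of reach is approached as far as the arm can. A call with a gripper value outside its range is refused whole. The fingers move at their own pace and stop on an object; FORCE is the grip in N (left out, the last holds). Time passes only in rows, so rows that repeat a pose let the fingers close, or fill a call up. It gives the time, the measured TCP pose, the force and the opening at its end, in the units of the state.
- observe(): the state, without advancing time (a new reading comes with each control period).
- get_image(name): name is "scene" or "top"; returns a dict with "frame" (400x640x3 uint8, red, green, blue), "fx", "fy", "cx", "cy" (pixels), "D" ([k1, k2, p1, p2, k3] as OpenCV has them; the pictures are not rectified), "xyz" and "rotation" of the camera in the world. Camera axes: x right, y down, z forward; pixel columns grow to the right and rows downward; lengths in m; the calibration is good to about 2 mm. A picture is of the moment at which its call begins. There is no depth.
- close_job(): hands the job in, once; it reports no verdict.
Trained networks look in a picture, given as the dict that the camera call returned (one of the last four; its "shot" number tells which), for a name from the list of things; names that differ only in an ending like _2 or _b are one class to them, and where a whole thing is asked for, a point or a joint stands for the part that bears it (a point fixed in the world has none). Each returns a list of dicts, best first, with "confidence" (0 to 1); they miss things now and then, are a little off and sometimes report something else, mostly with a low value. They report only what shows in the picture. A call takes as long as a camera call. They do not tell look-alikes from the thing itself.
- silhouettes(target, picture): "pixels" (400x640 bool, what is visible of it) and "box" ([centre column, centre row, width, height] in pixels, round what is visible of it).
The state is a dict: "time_s": time; "q": joint angles; "qvel": joint speeds; "joint_efforts": joint torques, N m; "position": TCP position; "tool_rot": TCP orientation; "ft_force": force on the tool from outside, world axes, zero at the start; "wrist_torque": the same for the moment, N m; "grip_width": finger opening in m.
Only numpy, scipy, OpenCV 4.12 (cv2) and the standard library are available. Lean on these libraries where they do the work, as an engineer would, in place of code of your own. Each camera call takes 0.05 s, during which the arm holds its last target.

## Working session

There is one attempt and no reset: what is moved stays moved. The work goes in short steps, Python scripts to look and compute and a shell command to move; the robot and the scene stay as the last step left them, time stands still between calls to the robot, and variables do not carry over. Pictures are saved under pics/ and viewed, and the job is handed in when it is done.

```bash
mkdir -p pics; ls; python3 - <<'E'
from rig import *
import cv2,json,pickle
s=observe(); print({k:(v if not hasattr(v,'tolist') else v.tolist()) for k,v in s.items()}); print(grip_depth)
for n in("scene","top"):
    p=get_image(n); cv2.imwrite(f"pics/{n}0.png",p["frame"][:,:,::-1]); print({k:v for k,v in p.items() if k!="frame"})
    pickle.dump(p,open(f"{n}0.pkl","wb"))
    for t in("pin","stand","shaker","socket","pin_grip","collar","jar","brush","cup"):
        try: print(n,t,[(round(d["confidence"],2),[round(float(x)) for x in d["box"]]) for d in silhouettes(t,p)])
        except Exception as e: print(t,e)
E
```

```text
pics
{'time_s': 0.0, 'q': [55.159524006106984, 21.839739293428558, 74.38696930605877, 0.0004849987932044822, 83.8601089825125, -12.33506177787125], 'qvel': [0.061766490897981835, -0.015556222254618859, -0.0553720856135873, 0.031342990730825485, 0.041192331044264674, 0.021184198826986606], 'joint_efforts': [0.0007183384877862409, -44.84623074531555, -23.128098249435425, -0.0001271844666916877, 0.0047482067020609975, 1.6282658634736435e-05], 'position': [0.2103315598851585, 0.5078491336176361, 0.23071047780662446], 'tool_rot': [[-0.9238428725727617, 0.38277093075791513, -0.0008725613030496274], [0.3827717813851735, 0.9238421015946269, -0.001238828658099649], [0.0003319212694691233, -0.00147847487046037, -0.9999988519695051]], 'ft_force': [-0.49718580702364357, -0.04449158288289491, -0.5457688581732606], 'wrist_torque': [0.04254668665854611, 0.0025389687409601196, -0.010472265337172626], 'grip_width': 0.08529073537359025}
0.0187
{'fx': 458.58117663756326, 'fy': 458.58117663756326, 'cx': 313.9062698462035, 'cy': 203.1184172370179, 'D': array([-0.11407051,  0.        ,  0.        ,  0.   
[... 844 characters left out ...]
,  0.        ,  0.        ,  0.        ]), 'xyz': array([ 0.48196658, -0.17866754,  1.06520614]), 'rotation': array([[ 0.01407404, -0.99812405,  0.05958447],
       [-0.99975424, -0.0130262 ,  0.01793789],
       [-0.01712808, -0.05982228, -0.99806208]]), 'shot': 2}
top pin [(0.69, [398, 270, 19, 19]), (0.46, [392, 239, 13, 15])]
top stand [(0.97, [387, 241, 24, 27])]
top shaker [(0.96, [226, 188, 148, 108])]
top socket [(0.92, [274, 171, 29, 26])]
top pin_grip [(0.69, [401, 272, 18, 19]), (0.56, [390, 239, 13, 16])]
top collar [(0.68, [274, 171, 25, 26])]
top jar [(0.9, [370, 151, 30, 29]), (0.56, [391, 237, 15, 14])]
top brush [(0.7, [454, 185, 19, 68])]
top cup [(0.8, [314, 248, 22, 19])]
```

View pics/scene0.png

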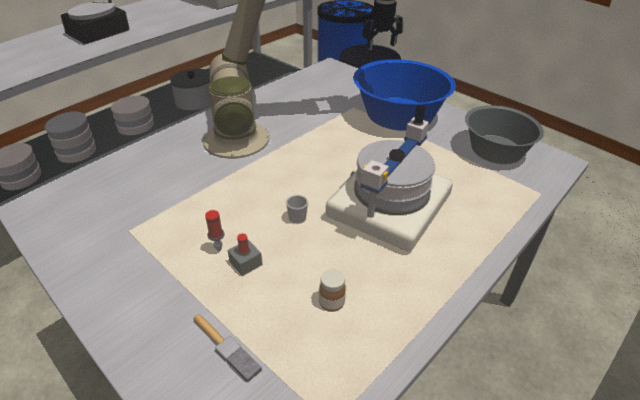

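View pics/top0.png

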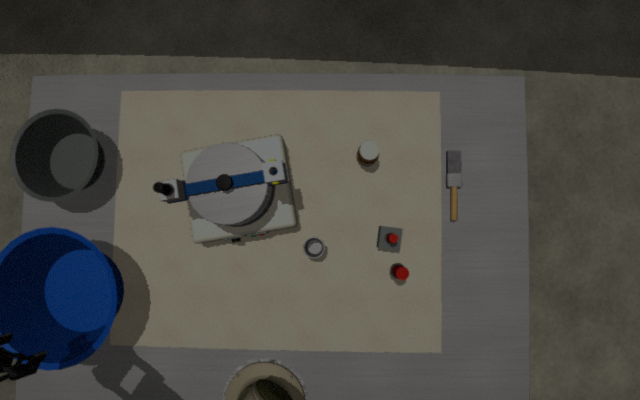

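```bash
python3 - <<'E'
import cv2
import numpy as np
a=cv2.imread("pics/scene0.png");b=cv2.imread("pics/top0.png")
A=cv2.resize(a[200:300,180:310],None,fx=5,fy=5,interpolation=2)
cv2.imwrite("pics/c1.png",A)
B=cv2.resize(b[200:300,350:450],None,fx=5,fy=5,interpolation=2)
B2=cv2.resize(b[140:200,240:300],None,fx=5,fy=5,interpolation=2)
C=np.zeros((500,800,3),np.uint8);C[:,:500]=B;C[:300,500:]=B2
cv2.imwrite("pics/c2.png",C)
E
```

```text
(no output)
```

View pics/c1.png

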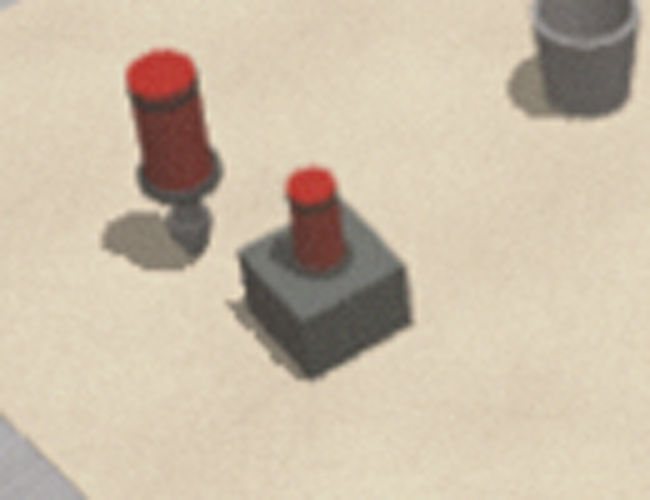

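View pics/c2.png

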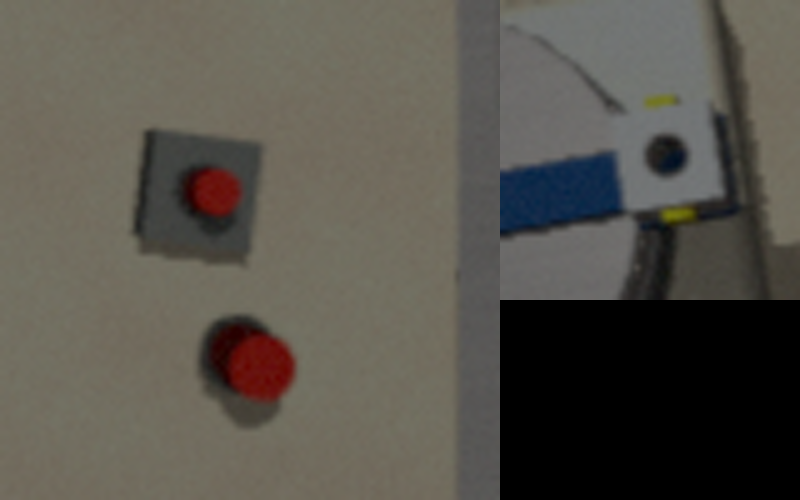

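Two red pins: the large free-standing one, scene (214,231) / top (398,270), and the small one in the grey stand, scene (244,245) / top (392,239). The small one in the stand fits the description ("smaller", "in its grey stand"), and the crops confirm it. The socket is the bare collar at scene (375,172) / top (273,171). The black-handled pin at the bar's other end is built in.

```bash
cat > h.py <<'E'
import numpy as np,cv2,pickle
def K(p): return np.array([[p["fx"],0,p["cx"]],[0,p["fy"],p["cy"]],[0,0,1]])
def ray(p,uv):
    n=cv2.undistortPoints(np.array([[uv]],float),K(p),p["D"])[0,0]
    return p["xyz"],p["rotation"]@np.array([n[0],n[1],1])
def atz(p,uv,z):
    o,d=ray(p,uv); return o+d*(z-o[2])/d[2]
def proj(p,X):
    X=np.atleast_2d(X); R=p["rotation"].T; r,_=cv2.Rodrigues(R); t=-R@p["xyz"]
    return cv2.projectPoints(X.astype(float),r,t,K(p),p["D"])[0][:,0]
def tri(ps,uvs):
    A=np.zeros((3,3));b=np.zeros(3)
    for p,uv in zip(ps,uvs):
        o,d=ray(p,uv); d=d/np.linalg.norm(d);M=np.eye(3)-np.outer(d,d);A+=M;b+=M@o
    return np.linalg.solve(A,b)
E
python3 - <<'E'
from h import *
S=pickle.load(open("scene0.pkl","rb"));T=pickle.load(open("top0.pkl","rb"))
def redcap(p,box,thr):
    x0,x1,y0,y1=box; f=p["frame"][y0:y1,x0:x1].astype(int)
    m=((f[...,0]>thr)&(f[...,1]<90)&(f[...,0]>2.2*f[...,1])).astype(np.uint8)
    n,l,st,c=cv2.connectedComponentsWithStats(m)
    i=1+np.argmax(st[1:,4]); return c[i]+[x0,y0],st[i]
cs,a=redcap(S,(232,260,230,260),165);ct,b=redcap(T,(383,405,229,250),120)
print("small cap",cs,a,ct,b)
print(atz(S,cs,.095),atz(T,ct,.095),tri([S,T],[cs,ct]))
cs,a=redcap(S,(200,230,205,240),165);ct,b=redcap(T,(390,412,262,285),120)
print("big",cs,a,ct,b,tri([S,T],[cs,ct]))
# stand corners top from crop c2 -> px
for uv in [(148,130),(262,143),(248,250),(140,235)]:
    u=((uv[0]+.5)/5-.5+350,(uv[1]+.5)/5-.5+200); print("stand",atz(T,u,.045))
# hole
f=cv2.cvtColor(T["frame"],cv2.COLOR_RGB2GRAY)[160:184,262:288]; print(f[2:22,2:22])
E
```

```text
Traceback (most recent call last):
ValueError: attempt to get argmax of an empty sequence
```

```bash
python3 - <<'E'
import cv2
import numpy as np
a=cv2.imread("pics/scene0.png");b=cv2.imread("pics/top0.png")
A=cv2.resize(a[150:210,345:405],None,fx=8,fy=8,interpolation=2)
B=cv2.resize(b[150:190,255:295],None,fx=8,fy=8,interpolation=2)
C=np.zeros((480,800,3),np.uint8);C[:,:480]=A;C[:320,480:]=np.clip(B*1.6,0,255)
cv2.imwrite("pics/c3.png",C)
E
```

```text
(no output)
```

View pics/c3.png

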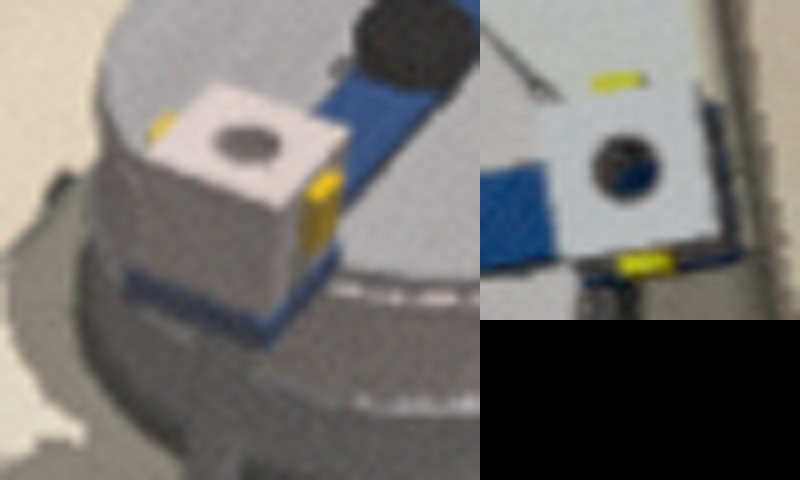

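The collar shows in both views: hole centre near scene (375.4,167.7) and top (273,170.6).

```bash
cat >> h.py <<'E'
def blob(p,box,test):
    x0,x1,y0,y1=box; f=p["frame"][y0:y1,x0:x1].astype(int)
    m=test(f).astype(np.uint8)
    n,l,st,c=cv2.connectedComponentsWithStats(m)
    i=1+np.argmax(st[1:,4]); return c[i]+[x0,y0],st[i].tolist()
E
python3 - <<'E'
from h import *
S=pickle.load(open("scene0.pkl","rb"));T=pickle.load(open("top0.pkl","rb"))
print(S["frame"][232:252:2,244],T["frame"][230:248:2,392])
cap=lambda t:(lambda f:(f[...,0]>t)&(f[...,0]>2.5*f[...,1]))
for n,bs,bt in(("small",(232,260,230,243),(383,405,229,250)),("big",(200,230,205,223),(390,412,262,285))):
  for ts,tt in((140,90),(160,110),(170,120)):
    try:
        cs,a=blob(S,bs,cap(ts));ct,b=blob(T,bt,cap(tt))
        print(n,ts,cs,a[2:],ct,b[2:],tri([S,T],[cs,ct]),atz(S,cs,.095),atz(T,ct,.095))
    except ValueError as e: print(e)
for uv in [(148,130),(262,143),(248,250),(140,235)]:
    u=((uv[0]+.5)/5-.5+350,(uv[1]+.5)/5-.5+200); print("stand",atz(T,u,.045))
g=lambda t:(lambda f:f[...,1]<t)
for ts,tt in((110,70),(120,80),(130,90)):
    cs,a=blob(S,(368,384,162,173),g(ts));ct,b=blob(T,(266,280,164,178),g(tt))
    print("hole",cs,a[2:],ct,b[2:],tri([S,T],[cs,ct]),atz(S,cs,.218),atz(T,ct,.218))
# collar corners top face
for uv in [(208,82),(352,130),(282,208),(148,150)]: print("S col",atz(S,((uv[0]+.5)/8-.5+345,(uv[1]+.5)/8-.5+150),.218))
for uv in [(545,102),(700,85),(718,242),(560,258)]: print("T col",atz(T,((uv[0]-480+.5)/8-.5+255,(uv[1]+.5)/8-.5+150),.218))
print("black pin",atz(T,(163,188),.26))
E
```

```text
[[221 208 184]
 [191  81  69]
 [189  65  54]
 [189  61  54]
 [120  62  55]
 [ 92  59  53]
 [111  61  51]
 [107  57  47]
 [107  59  50]
 [109  61  53]] [[ 64  66  64]
 [ 59  60  58]
 [ 97  21  17]
 [106  17  13]
 [104  12   7]
 [107  20  14]
 [ 86  14  12]
 [ 32  31  33]
 [ 39  43  39]]
small 140 [241.625 236.725] [8, 6, 40] [393.30357143 237.78571429] [8, 9, 56] [ 0.46814068 -0.34221673  0.09585583] [ 0.46689061 -0.34217235  0.095     ] [ 0.46856527 -0.34184789  0.095     ]
attempt to get argmax of an empty sequence
attempt to get argmax of an empty sequence
big 140 [211.66666667 214.60493827] [12, 8, 81] [402.17241379 273.20689655] [12, 12, 116] [ 0.38017979 -0.36027554  0.12274169] [ 0.35168642 -0.34475815  0.095     ] [ 0.37749706 -0.36524249  0.095     ]
attempt to get argmax of an empty sequence
attempt to get argmax of an empty sequence
stand [ 0.50061444 -0.31156425  0.045     ]
stand [ 0.49432617 -0.37393038  0.045     ]
stand [ 0.43595225 -0.36647794  0.045     ]
stand [ 0.44332794 -0.30755999  0.045     ]
hole [376.  167.5] [5, 2, 10] [272.67924528 170.64150943] [8, 8, 53] 
[... 190 characters left out ...]
87541 -0.04409404  0.21887382] [ 0.62028663 -0.04291247  0.218     ] [ 0.62087921 -0.04408903  0.218     ]
hole [375.79166667 167.5       ] [7, 4, 24] [272.83076923 170.67692308] [9, 9, 65] [ 0.62041196 -0.04408086  0.21865705] [ 0.61993115 -0.04325924  0.218     ] [ 0.62046737 -0.04402637  0.218     ]
S col [ 0.59123262 -0.02706646  0.218     ]
S col [ 0.63762369 -0.01643656  0.218     ]
S col [ 0.64628394 -0.06186697  0.218     ]
S col [ 0.60030176 -0.06694326  0.218     ]
T col [ 0.63972392 -0.0200382   0.218     ]
T col [ 0.64509037 -0.06482105  0.218     ]
T col [ 0.59956291 -0.07100792  0.218     ]
T col [ 0.59444406 -0.02553224  0.218     ]
black pin [0.5729081  0.19276147 0.26      ]
```

```bash
python3 -m crank '{"slide":[[0,0,-0.01],[0,0,-0.02],[0,0,-0.03],[0,0,-0.04],[0,0,-0.05],[0,0,-0.05],[0,0,-0.05],[0,0,-0.05]],"roll":[-0.12,-0.24,-0.36,-0.48,-0.515,-0.515,-0.515,-0.515],"grip":[0.07,0.07,0.07,0.07,0.07,0.07,0.07,0.07]}' 80
cat >> h.py <<'E'
def go(target):
    from rig import observe
    s=observe(); R=np.array(s["tool_rot"]); d=np.array(target)-np.array(s["position"])
    print("pos",np.round(s["position"],4),"slide",np.round(R.T@d,4),"yang",np.round(np.degrees(np.arctan2(R[1,1],R[0,1])),2),"z",np.round(R[:,2],4),"ft",np.round(s["ft_force"],2),"tq",np.round(s["wrist_torque"],3),"w",round(s["grip_width"],4),"t",round(s["time_s"],2))
E
python3 -c "
from h import *
go([.468,-.342,.16])"
```

```text
time_s: 1.8
position: [0.2104, 0.5079, 0.2806]
tool_rot: [[-0.993, -0.121, -0.001], [-0.121, 0.993, -0.001], [0.001, -0.001, -1.0]]
ft_force: [0.5, 0.4, -0.7]
grip_width: 0.0703
pos [0.2104 0.5079 0.2806] slide [-0.1529 -0.8748  0.1213] yang 96.95 z [-7.e-04 -1.e-03 -1.e+00] ft [ 0.48  0.4  -0.71] tq [-0.018  0.052 -0.015] w 0.0703 t 1.8
```

```bash
python3 -m crank '{"slide":[[-0.004,-0.02,0],[-0.01,-0.055,0],[-0.017,-0.095,0],[-0.024,-0.135,0],[-0.031,-0.175,0],[-0.038,-0.215,0],[-0.045,-0.255,0],[-0.052,-0.295,0]],"roll":[0,0,0,0,0,0,0,0],"grip":[0.07,0.07,0.07,0.07,0.07,0.07,0.07,0.07]}'
python3 -m crank '{"slide":[[-0.007,-0.04,0],[-0.014,-0.08,0],[-0.021,-0.12,0],[-0.028,-0.16,0],[-0.035,-0.2,0],[-0.042,-0.24,0],[-0.049,-0.28,0],[-0.056,-0.32,0]],"roll":[0,0,0,0,0,0,0,0],"grip":[0.07,0.07,0.07,0.07,0.07,0.07,0.07,0.07]}'
python3 -c "
from h import *
go([.468,-.342,.16])"
```

```text
time_s: 2.6
position: [0.298, 0.2201, 0.281]
tool_rot: [[-0.993, -0.122, -0.0], [-0.122, 0.993, -0.0], [0.0, -0.0, -1.0]]
ft_force: [1.3, 0.8, -0.9]
grip_width: 0.0702
time_s: 3.4
position: [0.3927, -0.0909, 0.281]
tool_rot: [[-0.993, -0.121, -0.0], [-0.121, 0.993, 0.0], [0.0, 0.0, -1.0]]
ft_force: [1.2, 0.3, 0.5]
grip_width: 0.0702
pos [ 0.3927 -0.0909  0.281 ] slide [-0.0445 -0.2584  0.1209] yang 96.94 z [-3.e-04  3.e-04 -1.e+00] ft [1.22 0.27 0.52] tq [-0.05   0.022 -0.02 ] w 0.0702 t 3.4
```

```bash
python3 -m crank '{"slide":[[-0.007,-0.04,0],[-0.014,-0.08,0.01],[-0.021,-0.12,0.03],[-0.028,-0.16,0.05],[-0.035,-0.2,0.07],[-0.04,-0.235,0.09],[-0.043,-0.25,0.11],[-0.0435,-0.256,0.12]],"roll":[0,0,0,0,0,0,0,0],"grip":[0.07,0.07,0.07,0.07,0.07,0.07,0.07,0.07]}'
python3 - <<'E'
from h import *
from rig import *
go([.468,-.342,.056])
for n in("scene","top"):
    p=get_image(n); pickle.dump(p,open(n+"1.pkl","wb"))
    c=p["frame"][200:300,180:310] if n=="scene" else p["frame"][190:290,330:460]
    cv2.imwrite(f"pics/{n}1.png",cv2.resize(c[:,:,::-1],None,fx=5,fy=5,interpolation=2))
go([.468,-.342,.056])
E
```

```text
time_s: 4.2
position: [0.4666, -0.3388, 0.1587]
tool_rot: [[-0.993, -0.12, -0.002], [-0.12, 0.993, 0.003], [0.002, 0.003, -1.0]]
ft_force: [-0.3, 1.0, -0.3]
grip_width: 0.0701
pos [ 0.4666 -0.3388  0.1587] slide [-0.0012 -0.0037  0.1027] yang 96.9 z [-0.0025  0.0026 -1.    ] ft [-0.34  0.99 -0.32] tq [ 0.047 -0.015  0.022] w 0.0701 t 4.2
pos [ 0.4665 -0.3376  0.1597] slide [-0.0011 -0.0048  0.1037] yang 96.96 z [-0.0023  0.0025 -1.    ] ft [0.07 0.6  0.37] tq [-0.003 -0.028 -0.019] w 0.0704 t 4.3
```

View pics/scene1.png

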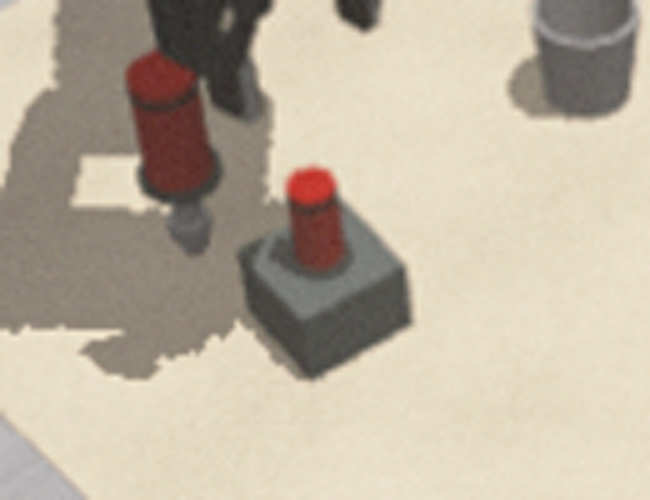

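View pics/top1.png

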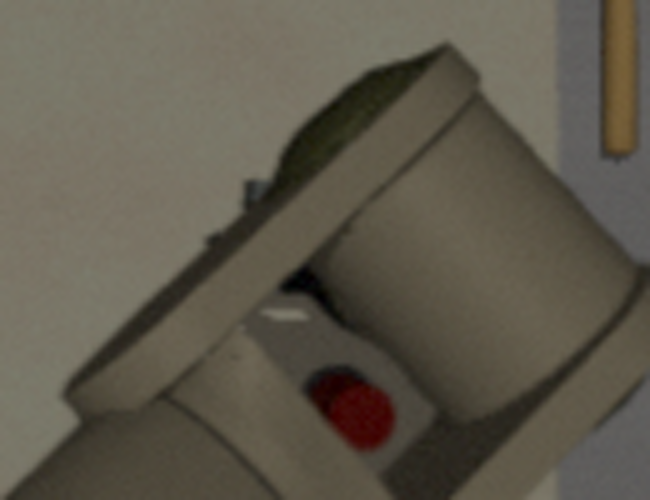

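The view shows both fingers straddling the small pin (scene (243,246)) with the large pin clear behind. I'm descending now.

```bash
python3 -m crank '{"slide":[[-0.001,-0.004,0.01],[-0.001,-0.004,0.025],[-0.001,-0.004,0.04],[-0.001,-0.004,0.055],[-0.001,-0.004,0.07],[-0.001,-0.004,0.085],[-0.001,-0.004,0.095],[-0.001,-0.004,0.1]],"roll":[0,0,0,0,0,0,0,0],"grip":[0.07,0.07,0.07,0.07,0.07,0.07,0.07,0.07]}'
python3 - <<'E'
from h import *
from rig import *
get_image("top")
go([.468,-.342,.056])
p=get_image("scene"); pickle.dump(p,open("scene2.pkl","wb"))
c=p["frame"][180:280,180:310]
cv2.imwrite("pics/scene2.png",cv2.resize(c[:,:,::-1],None,fx=5,fy=5,interpolation=2))
go([.468,-.342,.056])
E
```

```text
time_s: 5.1
position: [0.4686, -0.3413, 0.0611]
tool_rot: [[-0.992, -0.122, -0.0], [-0.122, 0.992, 0.0], [0.0, 0.0, -1.0]]
ft_force: [0.5, -0.6, 0.9]
grip_width: 0.07
pos [ 0.4685 -0.3413  0.0607] slide [ 0.0006 -0.0007  0.0047] yang 97.02 z [-4.e-04  6.e-04 -1.e+00] ft [-0.04  0.72 -0.76] tq [ 0.026 -0.024  0.01 ] w 0.07 t 5.15
pos [ 0.4686 -0.3415  0.0613] slide [ 0.0006 -0.0004  0.0053] yang 97.02 z [-1.e-04  1.e-04 -1.e+00] ft [-0.46  0.84 -0.67] tq [ 0.006 -0.006  0.002] w 0.0701 t 5.2
```

View pics/scene2.png

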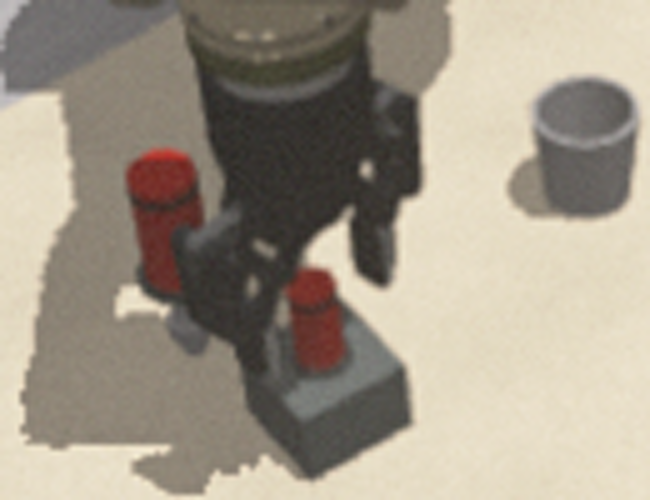

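The fingers sit either side of the small pin. I'm going down a further 5 mm and closing.

```bash
python3 -m crank '{"slide":[[0,0,0.003],[0,0,0.005],[0,0,0.005],[0,0,0.005],[0,0,0.005],[0,0,0.005],[0,0,0.005],[0,0,0.005]],"roll":[0,0,0,0,0,0,0,0],"grip":[0.06,0.045,0.032,0.026,0.02,0.015,0.01,0.005]}' 40
python3 -m crank '{"slide":[[0,0,0],[0,0,0],[0,0,0],[0,0,0],[0,0,0],[0,0,0],[0,0,0],[0,0,0]],"roll":[0,0,0,0,0,0,0,0],"grip":[0,0,0,0,0,0,0,0]}' 90
python3 - <<'E'
from h import *
from rig import *
go([.468,-.342,.056])
p=get_image("scene"); pickle.dump(p,open("scene3.pkl","wb"))
c=p["frame"][180:280,180:310]
cv2.imwrite("pics/scene3.png",cv2.resize(c[:,:,::-1],None,fx=5,fy=5,interpolation=2))
E
```

```text
time_s: 6.0
position: [0.4686, -0.3419, 0.0566]
tool_rot: [[-0.993, -0.122, 0.0], [-0.122, 0.993, -0.0], [-0.0, -0.0, -1.0]]
ft_force: [-0.9, 1.3, 3.8]
grip_width: 0.023
time_s: 6.8
position: [0.4686, -0.3419, 0.0568]
tool_rot: [[-0.993, -0.122, 0.0], [-0.122, 0.993, -0.001], [-0.0, -0.001, -1.0]]
ft_force: [-1.5, 1.0, 4.5]
grip_width: 0.0223
pos [ 0.4686 -0.3419  0.0568] slide [ 0.0007 -0.      0.0008] yang 97.0 z [ 5.e-04 -6.e-04 -1.e+00] ft [-1.46  0.96  4.49] tq [0.218 0.097 0.012] w 0.0223 t 6.8
```

View pics/scene3.png

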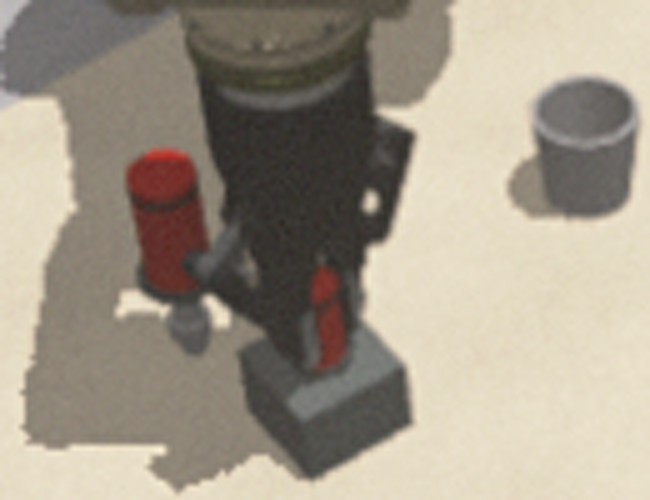

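```bash
python3 -m crank '{"slide":[[0,0,-0.003],[0,0,-0.01],[0,0,-0.02],[0,0,-0.035],[0,0,-0.05],[0,0,-0.07],[0,0,-0.09],[0,0,-0.11]],"roll":[0,0,0,0,0,0,0,0],"grip":[0,0,0,0,0,0,0,0]}'
python3 -m crank '{"slide":[[0,0,-0.03],[0,0,-0.06],[0,0,-0.09],[0,0,-0.115],[0,0,-0.13],[0,0,-0.135],[0,0,-0.135],[0,0,-0.135]],"roll":[0,0,0,0,0,0,0,0],"grip":[0,0,0,0,0,0,0,0]}'
python3 - <<'E'
from h import *
from rig import *
p=get_image("scene"); pickle.dump(p,open("scene4.pkl","wb"))
cv2.imwrite("pics/scene4.png",p["frame"][:,:,::-1])
go([.6205,-.0438,.30])
E
```

```text
time_s: 7.65
position: [0.4685, -0.3417, 0.1679]
tool_rot: [[-0.993, -0.122, 0.0], [-0.122, 0.993, -0.0], [-0.0, -0.0, -1.0]]
ft_force: [0.6, -1.1, -1.4]
grip_width: 0.0221
time_s: 8.45
position: [0.4683, -0.3415, 0.3004]
tool_rot: [[-0.993, -0.122, -0.001], [-0.122, 0.993, 0.001], [0.001, 0.001, -1.0]]
ft_force: [-0.1, -0.3, -0.8]
grip_width: 0.0221
pos [ 0.4683 -0.3416  0.3003] slide [-0.1873  0.277   0.0005] yang 97.0 z [-0.0014  0.0015 -1.    ] ft [-0.08 -0.57 -0.74] tq [ 0.049 -0.024  0.017] w 0.0221 t 8.5
```

View pics/scene4.png

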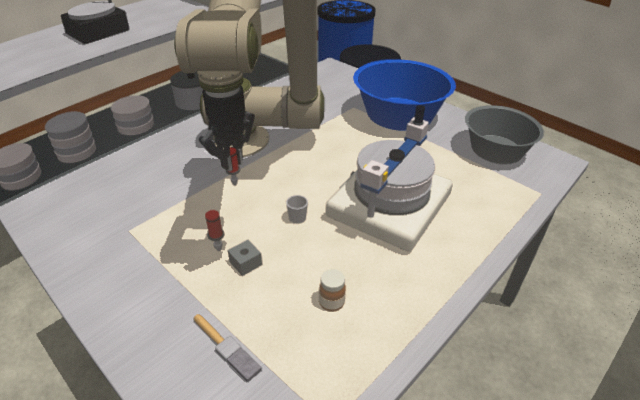

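The small pin is out of the stand and in the gripper (232,165). I'm moving over the socket.

```bash
python3 -m crank '{"slide":[[-0.01,0.015,0],[-0.03,0.044,0],[-0.05,0.074,0],[-0.07,0.104,0],[-0.09,0.133,0],[-0.11,0.163,0],[-0.13,0.192,0],[-0.15,0.222,0]],"roll":[0,0,0,0,0,0,0,0],"grip":[0,0,0,0,0,0,0,0]}'
python3 -m crank '{"slide":[[-0.01,0.015,0],[-0.02,0.03,0],[-0.028,0.042,0],[-0.033,0.049,0],[-0.036,0.053,0],[-0.037,0.054,0],[-0.037,0.054,0],[-0.037,0.054,0]],"roll":[0,0,0,0,0,0,0,0],"grip":[0,0,0,0,0,0,0,0]}'
python3 - <<'E'
from h import *
from rig import *
go([.6205,-.0438,.30])
for n in ("scene","top"):
    p=get_image(n); pickle.dump(p,open(n+"5.pkl","wb"))
    c=p["frame"][110:190,330:430] if n=="scene" else p["frame"][110:210,210:340]
    cv2.imwrite(f"pics/{n}5.png",cv2.resize(c[:,:,::-1],None,fx=6,fy=6,interpolation=2))
go([.6205,-.0438,.30])
E
```

```text
time_s: 9.3
position: [0.5908, -0.1007, 0.3008]
tool_rot: [[-0.992, -0.122, -0.001], [-0.122, 0.992, 0.001], [0.001, 0.001, -1.0]]
ft_force: [0.1, 0.6, -1.1]
grip_width: 0.0222
time_s: 10.1
position: [0.6204, -0.0456, 0.3014]
tool_rot: [[-0.993, -0.121, -0.0], [-0.121, 0.993, -0.0], [0.0, -0.0, -1.0]]
ft_force: [0.2, 0.2, -0.5]
grip_width: 0.0222
pos [ 0.6204 -0.0456  0.3014] slide [-0.0004  0.0018  0.0014] yang 96.96 z [-0.e+00 -1.e-04 -1.e+00] ft [ 0.23  0.23 -0.5 ] tq [-0.016  0.012 -0.021] w 0.0222 t 10.1
pos [ 0.6204 -0.0455  0.3014] slide [-0.0003  0.0017  0.0014] yang 96.96 z [ 0.e+00 -1.e-04 -1.e+00] ft [ 0.44 -0.54 -0.99] tq [0.055 0.007 0.061] w 0.0221 t 10.2
```

View pics/scene5.png

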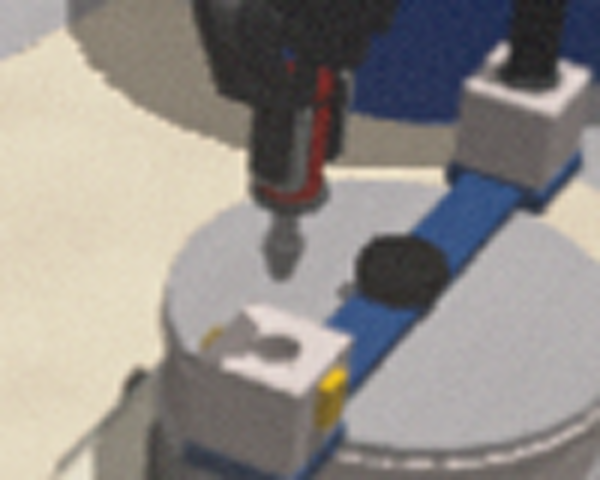

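View pics/top5.png

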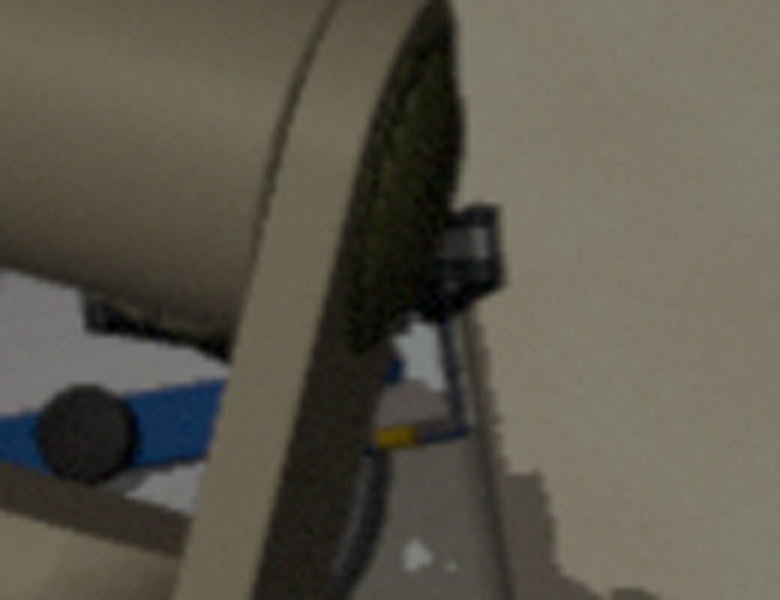

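```bash
cat > ov.py <<'E'
from h import *
def ring(c,r,z): 
    a=np.linspace(0,2*np.pi,60); return np.c_[c[0]+r*np.cos(a),c[1]+r*np.sin(a),np.full(60,z)]
def overlay(p,fl,box,f,out,sock=(.6205,-.0438,.218)):
    x0,x1,y0,y1=box; im=cv2.resize(p["frame"][y0:y1,x0:x1,::-1],None,fx=f,fy=f,interpolation=2)
    def dr(P,col):
        q=(proj(p,P)-[x0,y0]+.5)*f-.5
        cv2.polylines(im,[np.round(q*8).astype(np.int32)],False,col,1,cv2.LINE_AA,3)
    for r,dz,c in((.015,0,(0,255,0)),(.015,.004,(0,255,0)),(.008,-.020,(255,255,0)),(.008,-.026,(255,255,0)),(.004,-.038,(255,0,255)),(.012,.05,(0,255,0))): dr(ring(fl,r,fl[2]+dz),c)
    dr(ring(sock,.010,sock[2]),(0,0,255))
    cv2.imwrite(out,im)
E
python3 - <<'E'
from ov import *
S=pickle.load(open("scene5.pkl","rb"))
overlay(S,(.6204,-.0456,.2896),(350,410,120,180),9,"pics/ov5.png")
E
```

```text
(no output)
```

View pics/ov5.png

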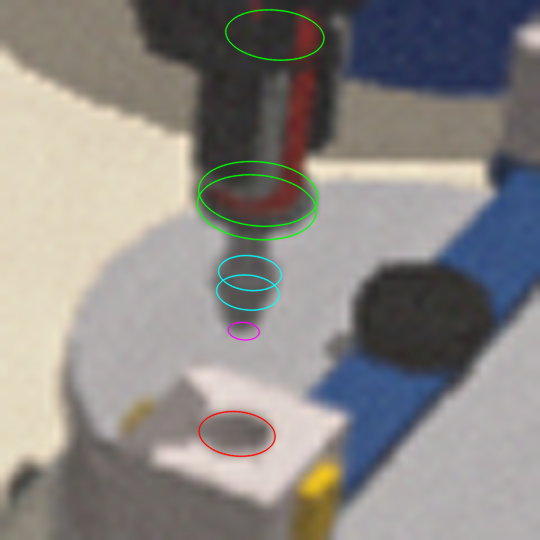

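Predicted outlines of pin and socket match the picture within about half a pixel. I'm correcting by 1.8 mm and lowering to just above the mouth.

```bash
python3 -m crank '{"slide":[[0,0.001,0],[-0.0003,0.0018,0.004],[-0.0003,0.0018,0.01],[-0.0003,0.0018,0.016],[-0.0003,0.0018,0.022],[-0.0003,0.0018,0.026],[-0.0003,0.0018,0.026],[-0.0003,0.0018,0.026]],"roll":[0,0,0,0,0,0,0,0],"grip":[0,0,0,0,0,0,0,0]}'
python3 - <<'E'
from ov import *
from rig import *
S=get_image("scene"); pickle.dump(S,open("scene6.pkl","wb"))
s=observe(); P=np.array(s["position"])
overlay(S,P-[0,0,.0118],(350,410,130,190),9,"pics/ov6.png")
cv2.imwrite("pics/raw6.png",cv2.resize(S["frame"][130:190,350:410,::-1],None,fx=9,fy=9,interpolation=2))
go([.6203,-.0438,.2298])
E
```

```text
time_s: 11.0
position: [0.6206, -0.0432, 0.2754]
tool_rot: [[-0.993, -0.122, 0.0], [-0.122, 0.993, -0.0], [-0.0, -0.0, -1.0]]
ft_force: [0.4, -0.4, -1.1]
grip_width: 0.0222
pos [ 0.6207 -0.0433  0.2756] slide [ 0.0005 -0.0005  0.0458] yang 97.0 z [ 5.e-04 -1.e-04 -1.e+00] ft [ 0.78  0.24 -1.54] tq [-0.017  0.041 -0.001] w 0.0225 t 11.05
```

View pics/ov6.png

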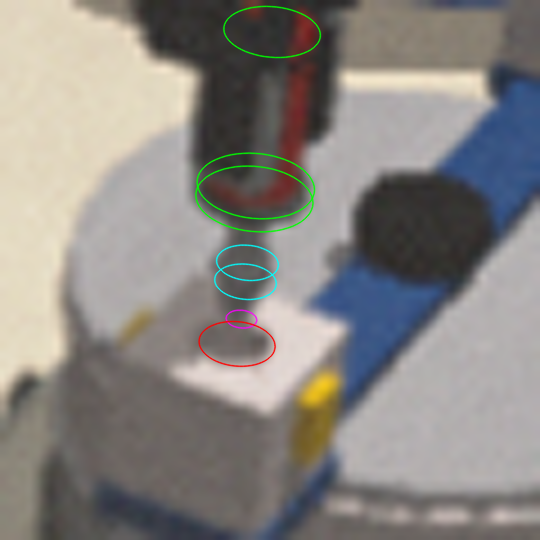

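View pics/raw6.png

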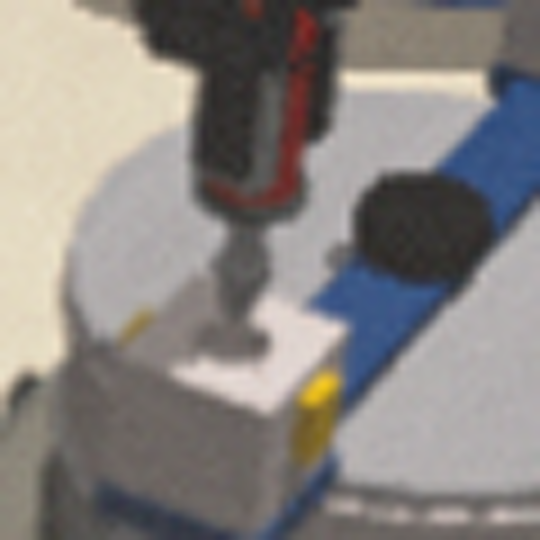

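```bash
python3 -m crank '{"slide":[[0,0,0.002],[0,0,0.005],[0,0,0.008],[0,0,0.011],[0,0,0.014],[0,0,0.017],[0,0,0.019],[0,0,0.02]],"roll":[0,0,0,0,0,0,0,0],"grip":[0,0,0,0,0,0,0,0]}'
python3 - <<'E'
from ov import *
from rig import *
S=get_image("scene"); pickle.dump(S,open("scene7.pkl","wb"))
cv2.imwrite("pics/raw7.png",cv2.resize(S["frame"][130:190,350:410,::-1],None,fx=9,fy=9,interpolation=2))
go([.6203,-.0438,.2298])
E
```

```text
time_s: 11.85
position: [0.6205, -0.0432, 0.2551]
tool_rot: [[-0.993, -0.122, -0.0], [-0.122, 0.993, 0.0], [0.0, 0.0, -1.0]]
ft_force: [0.1, -0.5, -0.5]
grip_width: 0.0223
pos [ 0.6205 -0.0432  0.255 ] slide [ 0.0003 -0.0006  0.0252] yang 97.0 z [-4.e-04  1.e-04 -1.e+00] ft [ 0.51 -0.3  -0.24] tq [-0.09  -0.042  0.033] w 0.0216 t 11.9
```

View pics/raw7.png

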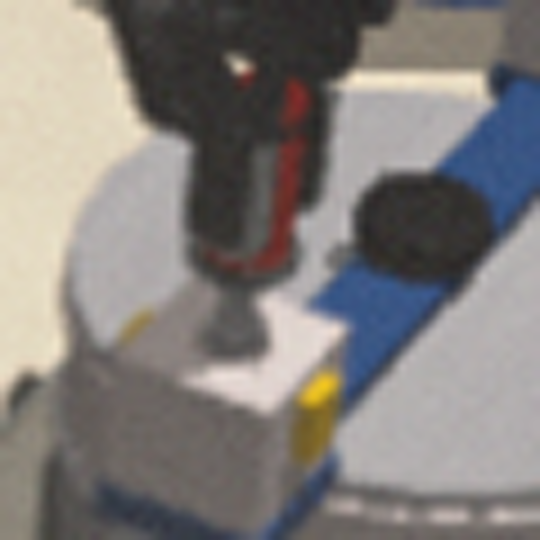

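The tip is in the mouth with no contact force. I'm continuing slowly.

```bash
python3 -m crank '{"slide":[[0,0,0.001],[0,0,0.002],[0,0,0.003],[0,0,0.004],[0,0,0.005],[0,0,0.006],[0,0,0.007],[0,0,0.008]],"roll":[0,0,0,0,0,0,0,0],"grip":[0,0,0,0,0,0,0,0]}'
python3 -c "
from h import *
go([.6203,-.0438,.2298])"
```

```text
time_s: 12.7
position: [0.6207, -0.0432, 0.2478]
tool_rot: [[-0.993, -0.122, 0.001], [-0.122, 0.993, -0.0], [-0.001, -0.0, -1.0]]
ft_force: [0.1, 0.4, 4.6]
grip_width: 0.0224
pos [ 0.6207 -0.0432  0.2478] slide [ 0.0005 -0.0005  0.018 ] yang 97.0 z [ 1.1e-03 -3.0e-04 -1.0e+00] ft [0.11 0.4  4.62] tq [-0.027 -0.016  0.   ] w 0.0224 t 12.7
```

```bash
python3 -m crank '{"slide":[[0,0,0.0004],[0,0,0.0008],[0,0,0.0012],[0,0,0.0016],[0,0,0.002],[0,0,0.0024],[0,0,0.0027],[0,0,0.003]],"roll":[0,0,0,0,0,0,0,0],"grip":[0,0,0,0,0,0,0,0]}'
python3 -c "
from h import *
go([.6203,-.0438,.2298])"
```

```text
time_s: 13.5
position: [0.6206, -0.0433, 0.2443]
tool_rot: [[-0.993, -0.122, 0.0], [-0.122, 0.993, -0.0], [-0.0, -0.0, -1.0]]
ft_force: [0.3, -0.1, 3.9]
grip_width: 0.022
pos [ 0.6206 -0.0433  0.2443] slide [ 0.0004 -0.0005  0.0145] yang 97.0 z [ 1.e-04 -0.e+00 -1.e+00] ft [ 0.25 -0.05  3.93] tq [-0.021  0.026 -0.017] w 0.022 t 13.5
```

```bash
python3 -m crank '{"slide":[[0,0,0.0005],[0,0,0.001],[0,0,0.0015],[0,0,0.002],[0,0,0.0025],[0,0,0.003],[0,0,0.0035],[0,0,0.004]],"roll":[0,0,0,0,0,0,0,0],"grip":[0,0,0,0,0,0,0,0]}'
python3 -c "
from h import *
go([.6203,-.0438,.2298])"
```

```text
time_s: 14.3
position: [0.6206, -0.0432, 0.2403]
tool_rot: [[-0.993, -0.122, -0.0], [-0.122, 0.993, -0.0], [0.0, -0.0, -1.0]]
ft_force: [-0.6, 0.4, 1.9]
grip_width: 0.022
pos [ 0.6206 -0.0432  0.2403] slide [ 0.0003 -0.0005  0.0105] yang 97.0 z [-0. -0. -1.] ft [-0.62  0.4   1.92] tq [-0.033 -0.013  0.007] w 0.022 t 14.3
```

```bash
python3 -m crank '{"slide":[[0,0,0.0006],[0,0,0.0012],[0,0,0.0018],[0,0,0.0024],[0,0,0.003],[0,0,0.0036],[0,0,0.0042],[0,0,0.005]],"roll":[0,0,0,0,0,0,0,0],"grip":[0,0,0,0,0,0,0,0]}'
python3 -c "
from h import *
go([.6203,-.0438,.2298])"
```

```text
time_s: 15.1
position: [0.6206, -0.0432, 0.2353]
tool_rot: [[-0.993, -0.122, -0.0], [-0.122, 0.993, -0.0], [0.0, -0.0, -1.0]]
ft_force: [0.4, -0.2, 1.2]
grip_width: 0.0223
pos [ 0.6206 -0.0432  0.2353] slide [ 0.0003 -0.0005  0.0055] yang 97.0 z [-0. -0. -1.] ft [ 0.39 -0.21  1.22] tq [-0.033 -0.059  0.004] w 0.0223 t 15.1
```

```bash
python3 -m crank '{"slide":[[0,0,0.0005],[0,0,0.001],[0,0,0.0015],[0,0,0.002],[0,0,0.0025],[0,0,0.003],[0,0,0.0035],[0,0,0.004]],"roll":[0,0,0,0,0,0,0,0],"grip":[0,0,0,0,0,0,0,0]}'
python3 -c "
from h import *
go([.6203,-.0438,.2298])"
```

```text
time_s: 15.9
position: [0.6205, -0.0432, 0.231]
tool_rot: [[-0.993, -0.122, -0.001], [-0.122, 0.993, 0.0], [0.001, 0.0, -1.0]]
ft_force: [0.0, -0.3, -1.1]
grip_width: 0.0221
pos [ 0.6205 -0.0432  0.231 ] slide [ 0.0002 -0.0005  0.0012] yang 97.0 z [-7.e-04  1.e-04 -1.e+00] ft [ 0.04 -0.25 -1.08] tq [-0.052  0.042 -0.018] w 0.0221 t 15.9
```

```bash
python3 -m crank '{"slide":[[0,0,0.0003],[0,0,0.0006],[0,0,0.0008],[0,0,0.001],[0,0,0.0012],[0,0,0.0014],[0,0,0.0015],[0,0,0.0016]],"roll":[0,0,0,0,0,0,0,0],"grip":[0,0,0,0,0,0,0,0]}'
python3 -c "
from h import *
go([.6203,-.0438,.2298])"
```

```text
time_s: 16.7
position: [0.6206, -0.0432, 0.2298]
tool_rot: [[-0.993, -0.122, 0.0], [-0.122, 0.993, -0.0], [-0.0, -0.0, -1.0]]
ft_force: [-0.5, -0.1, 0.7]
grip_width: 0.0219
pos [ 0.6206 -0.0432  0.2298] slide [ 0.0004 -0.0005  0.    ] yang 97.0 z [ 1.e-04 -1.e-04 -1.e+00] ft [-0.49 -0.06  0.72] tq [-0.006  0.048 -0.021] w 0.0219 t 16.7
```

```bash
python3 -m crank '{"slide":[[0,0,0.0002],[0,0,0.0004],[0,0,0.0006],[0,0,0.0008],[0,0,0.001],[0,0,0.001],[0,0,0.001],[0,0,0.001]],"roll":[0,0,0,0,0,0,0,0],"grip":[0,0,0,0,0,0,0,0]}'
python3 - <<'E'
from ov import *
from rig import *
go([.6203,-.0438,.2298])
S=get_image("scene"); pickle.dump(S,open("scene8.pkl","wb"))
cv2.imwrite("pics/raw8.png",cv2.resize(S["frame"][130:190,350:410,::-1],None,fx=9,fy=9,interpolation=2))
go([.6203,-.0438,.2298])
E
```

```text
time_s: 17.5
position: [0.6207, -0.0432, 0.2297]
tool_rot: [[-0.993, -0.122, 0.001], [-0.122, 0.993, -0.0], [-0.001, -0.0, -1.0]]
ft_force: [-2.4, 0.6, 6.0]
grip_width: 0.0226
pos [ 0.6207 -0.0432  0.2297] slide [ 0.0004 -0.0006 -0.0001] yang 97.01 z [ 1.3e-03 -3.0e-04 -1.0e+00] ft [-2.38  0.61  5.98] tq [ 0.118  0.478 -0.003] w 0.0226 t 17.5
pos [ 0.6207 -0.0432  0.2297] slide [ 0.0004 -0.0005 -0.0001] yang 97.0 z [ 1.4e-03 -4.0e-04 -1.0e+00] ft [-1.31  1.34  7.2 ] tq [0.148 0.397 0.007] w 0.0222 t 17.55
```

View pics/raw8.png

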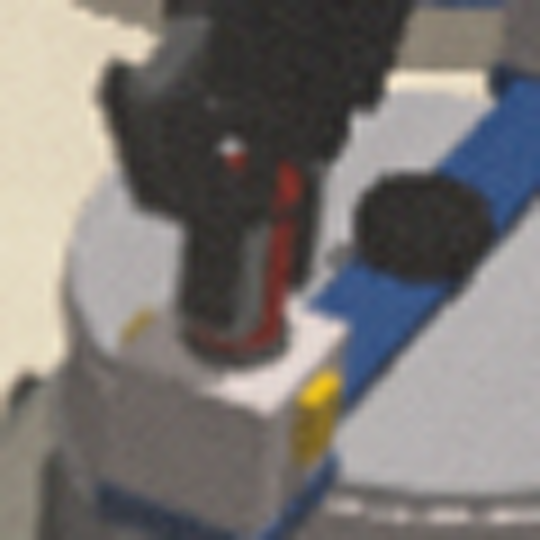

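The flange is on the collar at the expected TCP height (0.2297). I'm pressing a bit more to be sure it's seated.

```bash
python3 -m crank '{"slide":[[0,0,0.0002],[0,0,0.0004],[0,0,0.0006],[0,0,0.0008],[0,0,0.001],[0,0,0.001],[0,0,0.001],[0,0,0.001]],"roll":[0,0,0,0,0,0,0,0],"grip":[0,0,0,0,0,0,0,0]}'
python3 -c "
from h import *
go([.6203,-.0438,.2298])"
```

```text
time_s: 18.35
position: [0.6207, -0.0432, 0.2297]
tool_rot: [[-0.993, -0.122, 0.003], [-0.122, 0.993, -0.001], [-0.002, -0.001, -1.0]]
ft_force: [-3.3, 0.9, 10.9]
grip_width: 0.022
pos [ 0.6207 -0.0432  0.2297] slide [ 0.0005 -0.0005 -0.0001] yang 97.01 z [ 2.5e-03 -7.0e-04 -1.0e+00] ft [-3.34  0.94 10.92] tq [0.176 0.762 0.024] w 0.022 t 18.35
```

```bash
python3 -m crank '{"slide":[[0,0,-0.0004],[0,0,-0.0008],[0,0,-0.0012],[0,0,-0.0016],[0,0,-0.002],[0,0,-0.0022],[0,0,-0.0024],[0,0,-0.0025]],"roll":[0,0,0,0,0,0,0,0],"grip":[0,0,0,0,0,0,0,0]}'
python3 -c "
from h import *
go([.6203,-.0438,.2298])"
python3 -m crank '{"slide":[[0,0,-0.0002],[0,0,-0.0003],[0,0,-0.0005],[0,0,-0.0006],[0,0,-0.0008],[0,0,-0.0009],[0,0,-0.001],[0,0,-0.001]],"roll":[0,0,0,0,0,0,0,0],"grip":[0,0,0,0,0,0,0,0]}'
python3 -c "
from h import *
go([.6203,-.0438,.2298])"
```

```text
time_s: 19.15
position: [0.6206, -0.0432, 0.2298]
tool_rot: [[-0.993, -0.122, -0.001], [-0.122, 0.993, 0.0], [0.001, 0.0, -1.0]]
ft_force: [0.1, -0.5, -2.1]
grip_width: 0.0222
pos [ 0.6206 -0.0432  0.2298] slide [ 0.0003 -0.0005 -0.    ] yang 97.0 z [-5.e-04  1.e-04 -1.e+00] ft [ 0.08 -0.49 -2.07] tq [ 0.038 -0.043  0.048] w 0.0222 t 19.15
time_s: 19.95
position: [0.6206, -0.0432, 0.2312]
tool_rot: [[-0.993, -0.122, 0.0], [-0.122, 0.993, 0.0], [-0.0, 0.0, -1.0]]
ft_force: [-1.4, -1.1, -1.5]
grip_width: 0.0222
pos [ 0.6206 -0.0432  0.2312] slide [ 0.0004 -0.0005  0.0014] yang 97.0 z [ 0.  0. -1.] ft [-1.42 -1.06 -1.49] tq [ 0.045 -0.004 -0.016] w 0.0222 t 19.95
```

```bash
python3 -m crank '{"slide":[[0,0,-0.0002],[0,0,-0.0004],[0,0,-0.0006],[0,0,-0.0008],[0,0,-0.001],[0,0,-0.0012],[0,0,-0.0012],[0,0,-0.0012]],"roll":[0,0,0,0,0,0,0,0],"grip":[0,0,0,0,0,0,0,0]}'
python3 -c "
from h import *
go([.6203,-.0438,.2298])"
```

```text
time_s: 20.75
position: [0.6206, -0.0432, 0.2324]
tool_rot: [[-0.993, -0.122, 0.0], [-0.122, 0.993, 0.0], [-0.0, 0.0, -1.0]]
ft_force: [0.6, 0.7, -0.1]
grip_width: 0.022
pos [ 0.6206 -0.0432  0.2324] slide [ 0.0004 -0.0005  0.0026] yang 97.0 z [ 0.  0. -1.] ft [ 0.58  0.7  -0.08] tq [-0.095 -0.014 -0.042] w 0.022 t 20.75
```

```bash
python3 -m crank '{"slide":[[0,0,-0.0002],[0,0,-0.0004],[0,0,-0.0006],[0,0,-0.0008],[0,0,-0.001],[0,0,-0.0012],[0,0,-0.0012],[0,0,-0.0012]],"roll":[0,0,0,0,0,0,0,0],"grip":[0,0,0,0,0,0,0,0]}'
python3 -c "
from h import *
go([.6203,-.0438,.2298])"
```

```text
time_s: 21.55
position: [0.6204, -0.0432, 0.2329]
tool_rot: [[-0.993, -0.122, -0.001], [-0.122, 0.993, 0.0], [0.001, 0.0, -1.0]]
ft_force: [1.9, -0.6, -11.8]
grip_width: 0.0222
pos [ 0.6204 -0.0432  0.2329] slide [ 0.0002 -0.0006  0.0031] yang 97.0 z [-1.3e-03  3.0e-04 -1.0e+00] ft [  1.85  -0.64 -11.83] tq [-0.104 -0.346  0.012] w 0.0222 t 21.55
```

```bash
python3 -m crank '{"slide":[[0,0,0],[0,0,0],[0,0,0],[0,0,0],[0,0,0],[0,0,0],[0,0,0],[0,0,0]],"roll":[0,0,0,0,0,0,0,0],"grip":[0,0,0,0,0,0,0,0]}'
python3 - <<'E'
from h import *
from rig import *
go([.6203,-.0438,.2298])
for i in range(3):
    S=get_image("scene"); go([.6203,-.0438,.2298])
E
```

```text
time_s: 22.35
position: [0.6205, -0.0432, 0.2335]
tool_rot: [[-0.993, -0.122, -0.0], [-0.122, 0.993, 0.0], [0.0, 0.0, -1.0]]
ft_force: [1.2, -1.3, -14.1]
grip_width: 0.0223
pos [ 0.6205 -0.0432  0.2335] slide [ 0.0002 -0.0006  0.0037] yang 97.0 z [-5.e-04  1.e-04 -1.e+00] ft [  1.19  -1.34 -14.07] tq [-0.151 -0.287 -0.008] w 0.0223 t 22.35
pos [ 0.6205 -0.0432  0.2335] slide [ 0.0003 -0.0006  0.0037] yang 97.0 z [-4.e-04  1.e-04 -1.e+00] ft [  1.33  -0.86 -15.02] tq [-0.107 -0.249  0.029] w 0.0218 t 22.4
pos [ 0.6205 -0.0432  0.2335] slide [ 0.0003 -0.0006  0.0037] yang 97.0 z [-4.e-04  1.e-04 -1.e+00] ft [ -0.3    0.36 -14.69] tq [-0.197 -0.23   0.05 ] w 0.0221 t 22.45
pos [ 0.6205 -0.0432  0.2335] slide [ 0.0003 -0.0006  0.0037] yang 97.0 z [-3.e-04  1.e-04 -1.e+00] ft [  1.35   0.22 -15.91] tq [-0.171 -0.216 -0.016] w 0.0219 t 22.5
```

Force has crept to about −15 N and the TCP is nearly at its command, so the rise is ending. I'm holding there for more than half a second.

```bash
python3 -m crank '{"slide":[[0,0,0],[0,0,0],[0,0,0],[0,0,0],[0,0,0],[0,0,0],[0,0,0],[0,0,0]],"roll":[0,0,0,0,0,0,0,0],"grip":[0,0,0,0,0,0,0,0]}'
python3 - <<'E'
from h import *
from rig import *
go([.6203,-.0438,.2298])
F=[]
for i in range(3):
    S=get_image("scene"); F.append(observe()["ft_force"][2])
print(F)
pickle.dump(S,open("scene9.pkl","wb"))
cv2.imwrite("pics/raw9.png",cv2.resize(S["frame"][130:190,350:410,::-1],None,fx=9,fy=9,interpolation=2))
go([.6203,-.0438,.2298])
E
```

```text
time_s: 23.3
position: [0.6205, -0.0432, 0.2336]
tool_rot: [[-0.993, -0.122, -0.0], [-0.122, 0.993, 0.0], [0.0, 0.0, -1.0]]
ft_force: [-0.2, 0.3, -15.1]
grip_width: 0.0219
pos [ 0.6205 -0.0432  0.2336] slide [ 0.0003 -0.0006  0.0038] yang 97.0 z [-1.e-04  0.e+00 -1.e+00] ft [ -0.24   0.34 -15.07] tq [-0.108 -0.132 -0.005] w 0.0219 t 23.3
[np.float64(-15.466422743152453), np.float64(-15.441888383075357), np.float64(-15.151731767356463)]
pos [ 0.6205 -0.0432  0.2336] slide [ 0.0003 -0.0006  0.0038] yang 97.0 z [-1.e-04  1.e-04 -1.e+00] ft [  0.19  -0.53 -15.15] tq [-0.071 -0.13   0.043] w 0.0224 t 23.45
```

View pics/raw9.png

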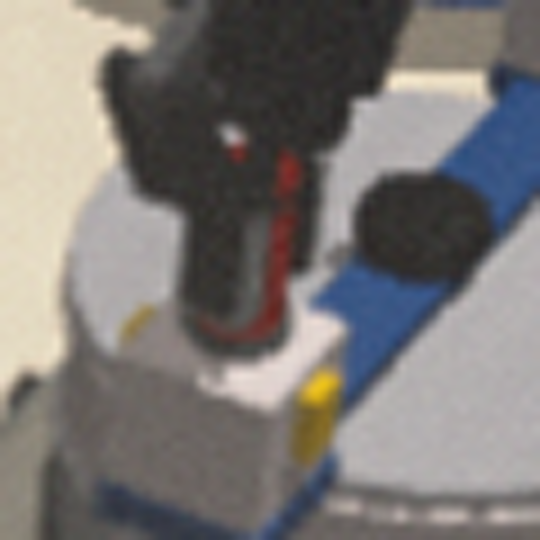

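The pull held near 15.2 N for about 1 s. The flange is lifted off the collar, and the shoulder is against the jaws. I'm easing off and lowering it home.

```bash
python3 -m crank '{"slide":[[0,0,0.0002],[0,0,0.0004],[0,0,0.0006],[0,0,0.0009],[0,0,0.0012],[0,0,0.0016],[0,0,0.002],[0,0,0.0024]],"roll":[0,0,0,0,0,0,0,0],"grip":[0,0,0,0,0,0,0,0]}'
python3 -m crank '{"slide":[[0,0,0.0003],[0,0,0.0006],[0,0,0.0009],[0,0,0.0012],[0,0,0.0015],[0,0,0.0018],[0,0,0.002],[0,0,0.002]],"roll":[0,0,0,0,0,0,0,0],"grip":[0,0,0,0,0,0,0,0]}'
python3 -c "
from h import *
go([.6203,-.0438,.2298])"
```

```text
time_s: 24.25
position: [0.6209, -0.0433, 0.2325]
tool_rot: [[-0.993, -0.122, 0.002], [-0.122, 0.993, -0.001], [-0.002, -0.001, -1.0]]
ft_force: [-1.3, 0.2, -1.9]
grip_width: 0.0223
time_s: 25.05
position: [0.6207, -0.0432, 0.2298]
tool_rot: [[-0.993, -0.122, 0.001], [-0.122, 0.993, -0.0], [-0.001, -0.0, -1.0]]
ft_force: [-0.2, 0.4, 4.8]
grip_width: 0.0221
pos [ 0.6207 -0.0432  0.2298] slide [ 0.0005 -0.0005 -0.    ] yang 97.0 z [ 9.e-04 -2.e-04 -1.e+00] ft [-0.19  0.38  4.79] tq [0.045 0.156 0.045] w 0.0221 t 25.05
```

```bash
python3 -m crank '{"slide":[[0,0,0.0002],[0,0,0.0003],[0,0,0.0003],[0,0,0.0003],[0,0,0.0003],[0,0,0.0003],[0,0,0.0003],[0,0,0.0003]],"roll":[0,0,0,0,0,0,0,0],"grip":[0,0,0,0,0,0,0,0]}'
python3 -c "
from h import *
go([.6203,-.0438,.2298])"
```

```text
time_s: 25.85
position: [0.6207, -0.0432, 0.2297]
tool_rot: [[-0.993, -0.122, 0.001], [-0.122, 0.993, -0.0], [-0.001, -0.0, -1.0]]
ft_force: [-0.9, 0.9, 7.3]
grip_width: 0.022
pos [ 0.6207 -0.0432  0.2297] slide [ 0.0005 -0.0005 -0.0001] yang 97.0 z [ 1.3e-03 -3.0e-04 -1.0e+00] ft [-0.91  0.86  7.28] tq [0.102 0.344 0.016] w 0.022 t 25.85
```

Same stop height (0.2297), so there was no slip in the grip. I'm releasing.

```bash
python3 -m crank '{"slide":[[0,0,0],[0,0,0],[0,0,0],[0,0,0],[0,0,0],[0,0,0],[0,0,0],[0,0,0]],"roll":[0,0,0,0,0,0,0,0],"grip":[0.024,0.03,0.036,0.042,0.048,0.054,0.06,0.06]}' 30
python3 - <<'E'
from h import *
from rig import *
go([.6203,-.0438,.2298])
S=get_image("scene")
cv2.imwrite("pics/raw10.png",cv2.resize(S["frame"][130:190,350:410,::-1],None,fx=9,fy=9,interpolation=2))
E
```

```text
time_s: 26.65
position: [0.6206, -0.0432, 0.2289]
tool_rot: [[-0.993, -0.122, -0.0], [-0.122, 0.993, -0.0], [0.0, -0.0, -1.0]]
ft_force: [-0.3, 0.7, -0.7]
grip_width: 0.06
pos [ 0.6206 -0.0432  0.2289] slide [ 0.0003 -0.0005 -0.0009] yang 97.0 z [-0. -0. -1.] ft [-0.31  0.68 -0.66] tq [ 0.004 -0.025 -0.015] w 0.06 t 26.65
```

View pics/raw10.png

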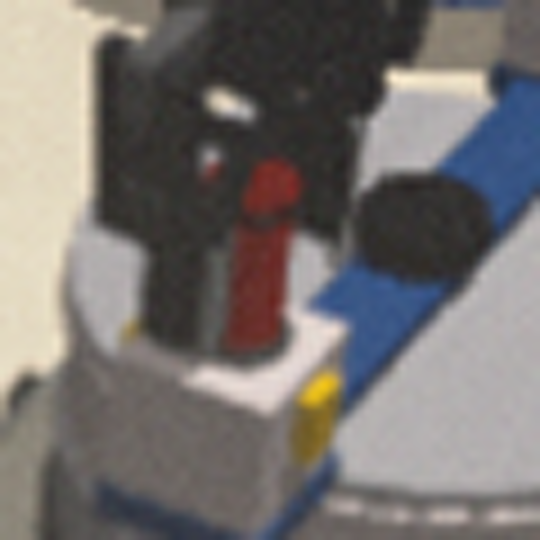

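The fingers are clear of the pin, which stands upright with its flange on the collar. I'm retreating straight up.

```bash
python3 -m crank '{"slide":[[0,0,-0.005],[0,0,-0.015],[0,0,-0.03],[0,0,-0.045],[0,0,-0.06],[0,0,-0.075],[0,0,-0.09],[0,0,-0.1]],"roll":[0,0,0,0,0,0,0,0],"grip":[0.06,0.06,0.06,0.06,0.06,0.06,0.06,0.06]}'
python3 -m crank '{"slide":[[0.01,-0.01,-0.005],[0.03,-0.03,-0.01],[0.055,-0.06,-0.01],[0.08,-0.09,-0.01],[0.105,-0.12,-0.01],[0.13,-0.15,-0.01],[0.145,-0.17,-0.01],[0.15,-0.18,-0.01]],"roll":[0,0,0,0,0,0,0,0],"grip":[0.06,0.06,0.06,0.06,0.06,0.06,0.06,0.06]}'
python3 - <<'E'
from ov import *
from rig import *
go([.6203,-.0438,.2298])
S=get_image("scene");T=get_image("top")
cv2.imwrite("pics/s11.png",S["frame"][:,:,::-1]);cv2.imwrite("pics/t11.png",T["frame"][:,:,::-1])
overlay(S,(.6205,-.0438,.218),(350,410,130,190),9,"pics/ov11s.png")
overlay(T,(.6205,-.0438,.218),(245,305,140,200),9,"pics/ov11t.png")
a=cv2.imread("pics/ov11s.png");b=cv2.imread("pics/ov11t.png")
cv2.imwrite("pics/ov11.png",np.hstack([cv2.resize(a,(400,400)),cv2.resize(b,(400,400))]))
E
```

```text
time_s: 27.5
position: [0.6207, -0.0432, 0.331]
tool_rot: [[-0.993, -0.122, 0.002], [-0.122, 0.993, -0.001], [-0.002, -0.001, -1.0]]
ft_force: [0.3, 0.2, -0.1]
grip_width: 0.0598
time_s: 28.3
position: [0.4918, -0.2421, 0.339]
tool_rot: [[-0.993, -0.119, -0.001], [-0.119, 0.993, -0.0], [0.001, 0.0, -1.0]]
ft_force: [-0.1, 0.1, -0.3]
grip_width: 0.06
pos [ 0.4918 -0.2421  0.339 ] slide [-0.1512  0.1816  0.1091] yang 96.84 z [-5.e-04 -0.e+00 -1.e+00] ft [-0.08  0.06 -0.34] tq [-0.021 -0.035 -0.01 ] w 0.06 t 28.3
```

View pics/s11.png

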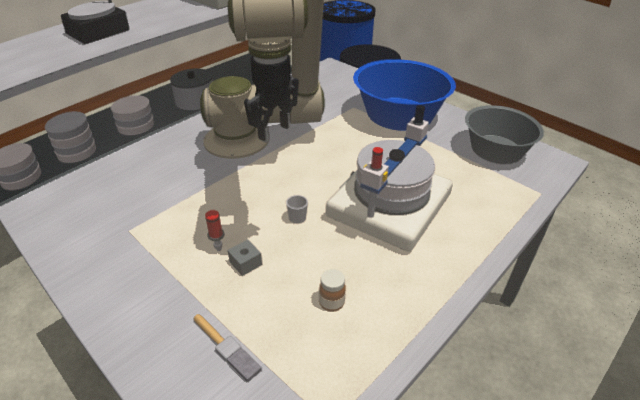

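View pics/ov11.png

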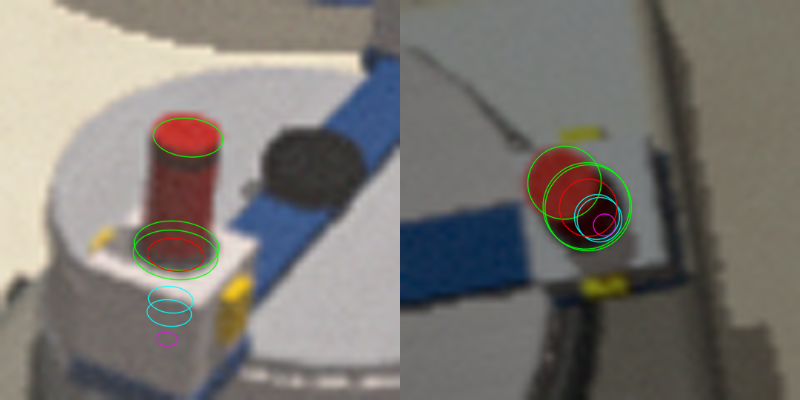

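```bash
python3 - <<'E'
from ov import *
from rig import *
S=get_image("scene"); pickle.dump(S,open("scene12.pkl","wb"))
ims=[]
for n in("scene8","scene9","scene12"):
    p=pickle.load(open(n+".pkl","rb")); g=cv2.cvtColor(p["frame"],cv2.COLOR_RGB2GRAY)
    ims.append(cv2.resize(p["frame"][158:176,366:388,::-1],None,fx=12,fy=12,interpolation=2))
    print(n); print(g[160:176,372:382])
cv2.imwrite("pics/cmp.png",np.hstack(ims))
E
```

```text
scene8
[[ 53  51  53  53  63  82  92  71  65  57]
 [ 49  51  51  52  67  83  93  72  63  68]
 [ 56  55  51  59  72  83  92  69  65  84]
 [ 52  53  56  58  72  86  89  70  64 105]
 [ 47  53  50  56  74  86  88  71  68 119]
 [ 61  53  51  53  82  87  78  73  66  96]
 [ 68  66  65  71  89  85  75  63  69  86]
 [ 69  68  80  79  82  78  66  68  73  92]
 [ 60  62  62  65  73  73  76  74  82  94]
 [ 71  65  64  62  71  75  77  79  97 141]
 [103  88  81  81  77  91 108 133 163 203]
 [127 126 120 148 151 161 182 205 210 218]
 [137 149 163 203 212 215 214 217 215 217]
 [139 160 184 201 215 217 212 216 214 204]
 [103 107 126 159 181 194 202 213 201 167]
 [ 99  98 101 105 110 125 157 184 163 129]]
scene9
[[ 52  53  52  46  62  82  94  73  64  71]
 [ 55  53  52  57  65  83 101  70  62  89]
 [ 53  54  54  55  74  87  93  71  65  90]
 [ 54  54  50  52  71  87  83  73  62  78]
 [ 62  60  52  58  76  89  82  69  56  78]
 [ 69  74  66  74  85  86  73  65  62  84]
 [ 62  68  75  77  79  75  68  70  76  84]
 [ 66  61  65  66  69  72  73  72  75  93]
 [ 80  63  63  59  69  74  72  79  82 137]
 [110  93 
[... 288 characters left out ...]
9]]
scene12
[[ 87  63  67  61  63  71  68  65  64  85]
 [ 88  67  65  61  69  68  73  70  67  94]
 [ 78  59  64  64  65  69  68  71  73  98]
 [ 74  67  64  65  62  65  68  67  70 108]
 [ 65  68  66  65  71  66  67  67  71 123]
 [ 63  62  68  64  68  67  69  65  68  96]
 [ 62  66  66  65  65  67  65  66  70  83]
 [ 63  65  67  66  68  69  72  73  71  87]
 [ 68  73  72  69  72  72  79  76  79 101]
 [ 90  83  81  79  77  76  85  80  96 145]
 [161 144 126 123 102 101 114 136 168 208]
 [217 216 201 196 177 171 186 210 218 221]
 [203 209 218 217 216 217 218 220 221 221]
 [145 167 195 209 218 220 219 219 218 203]
 [105 111 129 161 188 195 208 215 207 170]
 [104 103 107 110 111 131 162 188 168 134]]
```

View pics/cmp.png

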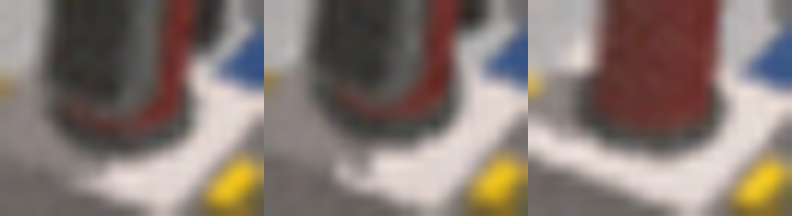

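Now versus pressed home, the flange's lower edge is in the same place to about 0.1 px, e.g. row 170 reads 133/163/203 against 136/168/208. During the pull it sat about 1 px higher, and the collar's front edge also rose slightly. Jar (331,289), cup (298,209) and brush (227,346) are where they were. I'm handing in.

```bash
python3 - <<'E'
from h import *
from rig import *
go([.6203,-.0438,.2298])
print(close_job())
E
```

```text
pos [ 0.4936 -0.2402  0.3388] slide [-0.1496  0.1796  0.1091] yang 96.96 z [-1.e-04  4.e-04 -1.e+00] ft [-0.59  1.2   0.44] tq [ 0.007 -0.017 -0.015] w 0.0599 t 28.45
the job is handed in; nothing more can be done
None
```

The small red pin from the grey stand is in the shaker's empty socket, pull-tested, fully home and released. I handed the job in at about 28.5 s of the 72 s allowed.

- **Pressing in:** the highest press force I read was about 11 N. I only got a reading at the end of each 0.8 s move, so I did not see the peak at the snap. The head went past the jaws, and the flange stopped on the collar at the expected height.
- **Pull test:** the pin rose freely about 3 mm before the jaws caught it. The force then rose to about 15 N and held there for about 1 s; the highest single reading was 15.9 N. In the picture the flange rose about 1 px and the collar's front edge also lifted slightly.
- **Back home:** the pin came down to the same height as before (0.2297 m), so it did not slip in the grip. After release, the flange edge in the picture matched the pressed-home picture to about 0.1 px.
- **Upright and bystanders:** the pin looks upright, and the jar, brush and cup look unmoved. I judged these by eye from the final picture.
- **One disagreement:** my drawn outline of the finished pin was about 0.7 to 0.9 px (about 2 mm) off in both cameras. I put this down to calibration and socket-position error, because the direct before-and-after comparison showed no shift.

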